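# Refill the sloping ink box and shut its lid

## Task

Plug the loose square ink pot with the lime-green cap into the empty square well of the sloping ink box, cap outwards and fully home, then shut the red lid completely. Leave the purple jar, the white bowl and the marbling comb where they stand.

Things in the scene. Friction and masses are not known exactly. Their poses are not given: they have to be found in the camera images.
- pot: loose square ink pot, 40 x 40 mm and 46 mm tall, white below (26 mm) and lime-green cap above (20 mm), about 80 g, standing upright on the table, square so any quarter turn is alike; origin at the centre of its underside, z up through the cap
- easel: fixed plywood easel, 30 degree slope rising to the left as the robot sees it, board 160 mm up the slope x 250 mm (y), standing on the table under the ink box; origin on the table below the ink box's centre, x horizontal to the high side, z up
- inkbox: open aluminium box, 152 (x) x 248 (y) x 54 (z) mm, fixed on the easel, tilted 30 degrees so its mouth faces up and to the right as the robot sees it; origin: centre of its underside, 60 mm above the table; x up the slope to the hinge side, y along the hinge, z out of its mouth. A grey deck inside lies 26 mm above the underside, 28 mm below the rim; 6 mm walls
- well_floor (a point): floor centre of the empty well in the deck, axes as the ink box; well 43 x 43 mm, sides along x and y, 22 mm deep, mouth chamfered 3 mm. A seated pot's underside rests here, its top 24 mm proud of the deck, 4 mm under the shut lid. 85 mm to either side (y) a fixed pot (blue cap, orange cap), 40 mm square, 24 mm above the deck
- lid (a joint): opening angle of the red lid (rad): 0 shut on the rim, about 2.09 upright; it starts open between 1.95 and 2.35, ends at 2.45; stiff hinge that stays where it is left (about 2 to 3 N at the tab moves it)
- lid_hinge (a point): midpoint of the lid's hinge line on the box's upper rim, high side, axes those of the ink box; the lid turns about y here. The lid is a plate 152 mm (from the hinge to its free edge) x 248 mm x 8 mm; its inner face passes through the hinge line
- lid_tab (a point): middle of the outer face of the black tab at the lid's free edge, 164 mm from the hinge; the tab is 70 mm wide (y), 8 mm thick and reaches 177 mm from the hinge; axes of the lid: x from the free edge to the hinge, y along the hinge, z out of the outer face (the lid's top when shut)
- jar: closed purple jar with a black cap, 56 mm across, 68 mm tall, loose; origin at the centre of its underside; leave alone
- bowl: small white plastic bowl, 84 mm across, 35 mm tall, loose; origin at the centre of its underside; leave alone
- comb: marbling comb, wooden bar 200 x 28 x 14 mm along x with a row of steel teeth 35 mm long on its -y side, lying flat, loose; origin at the centre of the bar's underside; leave alone

How it is judged:
By the outcome, as a careful person would: the job done as asked, in the order asked, and still so for the second after the job is handed in, with the robot touching nothing.
It also fails if it takes over 64 s, if anything falls off the work surface, if the arm or the gripper's body presses on something with over 40 N, if the wrist force passes 120 N, or if a joint passes its speed limit or range.

## Robot

A 6-joint arm with a two-finger parallel gripper is mounted at the origin on the work surface. World frame = base frame: x ahead of the robot, y to its left, z up, the work surface at z = 0. Lengths are in m, angles in degrees, forces in N, time in s.
With the tool pointing down it reaches from about 0.35 to 0.875 m from the base axis. Payload 4.2 kg.
Tool frame: the origin (TCP) lies midway between the tips of the shut fingers; the grasp point (between the pads) lies 19 mm behind it; z points along the fingers, y is the line along which they close (so a half turn about z gives the same grasp; the last joint's range is limited). The gripper opens to 87 mm and grips with 3 to 60 N. Pads are 19 mm wide; open, the fingers measure 117 mm over their backs; the gripper's body (75 mm by 190 mm) begins 51 mm behind the grasp point.
Start: joints at [-60.069, 22.042, 0.453, 0, -68.411, -14.817], TCP at [0.163, -0.603, 0.223] pointing down, gripper open.
Joint ranges: [-179.83, 179.83], [-69.29, 118.12], [-61.27, 80.66], [-181.25, 117.63], [-171.15, -9.14], [-177.46, 177.46]. Speed limits (degrees/s): [159.86, 159.86, 180, 180, 180, 180].

## Interface

Orientations are given as [roll, pitch, yaw] about the fixed x, y, z axes, in that order (R = Rz(yaw) Ry(pitch) Rx(roll)).
In Python, from cell import telemetry, vision, ticket, nets gives the robot as it stands. The module is installed in compiled form; this text tells all that it offers.
- The arm moves only by the tool send_rows, never from a script. Its argument "deltas" is a list of rows, each an object of numbers: "x", "y", "z": the shift along the world's x, y, z in units of 2 cm (1.0 is 2 cm); "rx", "ry", "rz": the turn, a rotation vector about the world's x, y, z in units of 8 degrees (1.0 is 8 degrees); "claw": the closure, from -1 (fully open) to 1 (shut). In form: [{"x": .., "y": .., "z": .., "rx": .., "ry": .., "rz": .., "claw": ..}, ...]. A call has 1 to 12 rows; each row shifts and turns the commanded pose from where the row before left it; what a row does not reach is not made up. A row lasts 1/10 s, in which the tool goes at most 50 mm and 8.59 degrees, less where a joint would pass 70% of its speed; a pose out of reach is approached as far as the arm can. A call with a number of a shift or a turn outside -1 to 1 is refused whole. A call with a gripper value outside its range is refused whole. The fingers move at their own pace and stop on an object; "newtons" is the grip in N (left out, the last holds). Time passes only in rows, so rows that do not move let the fingers close. It gives the time, the measured TCP pose, the force, the opening and the grip force at its end, in the units of the state.
- telemetry.observe(): the state, without advancing time (a new reading comes with each control period).
- vision.snapshot(name): name is "scene" or "side" or "wrist"; returns (picture, depth): 400x640x3 uint8, blue, green, red; 400x640 float32, m along the optical axis (not along the pixel's ray), 0 where there is no reading.
- vision.camera_info(name): a dict with "fov_y" (degrees; the focal length in pixels is half the picture's height over the tangent of half this angle, whatever the lens; pixels are square), "cx", "cy" (the principal point, pixels), "cam_to_world" (4x4, takes a point from camera to world coordinates). Camera axes: x right, y down, z forward; pixel columns grow to the right and rows downward; lengths in m; the calibration is good to about 2 mm. A picture is of the moment at which its call begins: read the wrist's pose just before it. camera_info takes no time and is no camera call; for the wrist camera it gives the pose at the moment of the call.
- ticket.job_done(): hands the job in; it is judged then, once.
Trained networks look in the newest picture that a camera, given by its name, has taken for a name from the list of things; names that differ only in an ending like _2 or _b are one class to them, and where a whole thing is asked for, a point or a joint stands for the part that bears it (a point fixed in the world has none). Each returns a list of dicts, best first, with "conf" (0 to 1); they miss things now and then, are a little off and sometimes report something else, mostly with a low value. They report only what shows in the picture. A call takes as long as a camera call.
- nets.look_for(camera, target): "bbox" ([left, top, right, bottom] in pixels, round what is visible of it).
- nets.masks_of(camera, target): "region" (400x640 bool, what is visible of it) and "bbox" ([left, top, right, bottom] in pixels, round what is visible of it).
- nets.place_of(camera, target): "xy" ([column, row] in pixels: a listed point, or the origin of a listed thing).
The state is a dict: "time_s": time; "joints": joint angles; "joint_velocities": joint speeds; "joint_torque": joint torques, N m; "tcp_pos": TCP position; "eef_rot": TCP orientation; "wrist_force": force on the tool from outside, world axes, zero at the start; "ft_torque": the same for the moment, N m; "opening": finger opening in m; "gripper_force": force on a finger pad.
Only numpy, scipy, OpenCV 4.12 (cv2) and the standard library are available. Lean on these libraries where they do the work, as an engineer would, in place of code of your own. Each camera call takes 0.05 s, during which the arm holds its last target. There are 200 camera calls.

## Working session

There is one attempt and no reset: what is moved stays moved. The work goes in short steps, Python scripts to look and compute and a tool call to move; the robot and the scene stay as the last step left them, time stands still between calls to the robot, and variables do not carry over. Pictures are saved under pics/ and viewed, at most 10 in all, crops included, and the job is handed in when it is done.

Besides the shell and the picture viewer there is one more tool, called after "Call:" as name(argument=value, ...), one argument or row to a line, values as JSON. send_rows: Moves the arm, as the interface text tells. Shifts and turns lie within -1 to 1; 1 stands for 2 cm of shift or 8 degrees of turn. Its arguments: {"type":"object","properties":{"deltas":{"type":"array"},"newtons":{"type":"number"}},"required":["deltas"]}

```bash
mkdir -p pics; cat > h.py <<'E'
import numpy as np, cv2
from cell import telemetry, vision, ticket, nets
from scipy.spatial.transform import Rotation as R
def info(c):
    i=vision.camera_info(c); f=200/np.tan(np.radians(i['fov_y']/2)); return f,i['cx'],i['cy'],np.array(i['cam_to_world'])
def snap(c,name=None):
    I=info(c); p,d=vision.snapshot(c)
    if name: cv2.imwrite(f'pics/{name}.png',p)
    return p,d,I
def cloud(d,I):
    f,cx,cy,T=I; v,u=np.mgrid[:400,:640]
    P=np.stack([(u-cx)*d/f,(v-cy)*d/f,d],-1)
    return P@T[:3,:3].T+T[:3,3]
def proj(p,I):
    f,cx,cy,T=I; q=T[:3,:3].T@(np.array(p)-T[:3,3]); return np.array([cx+f*q[0]/q[2],cy+f*q[1]/q[2]])
def ray(uv,I):
    f,cx,cy,T=I; r=T[:3,:3]@np.array([(uv[0]-cx)/f,(uv[1]-cy)/f,1]); return T[:3,3],r/np.linalg.norm(r)
def tri(rs):
    A=np.zeros((3,3));b=np.zeros(3)
    for o,r in rs:
        M=np.eye(3)-np.outer(r,r);A+=M;b+=M@o
    p=np.linalg.solve(A,b); return p,[np.linalg.norm((np.eye(3)-np.outer(r,r))@(p-o)) for o,r in rs]
E
python3 - <<'E'
from h import *
np.set_printoptions(precision=4,suppress=True)
S={}
for c in('scene','side'):
    p,d,I=snap(c,c+'0'); W=cloud(d,I); print(c,I[3][:3,3],I[3][:3,2],(d>0).mean())
    for t in('pot','inkbox','lid','jar','bowl','comb'):
        for m in nets.masks_of(c,t)[:2]:
            r=m['region']&(d>0); print(t,round(m['conf'],2),m['bbox'],np.median(W[r],0) if r.any() else '')
    for t in('pot','well_floor','lid_hinge','lid_tab','inkbox','easel'):
        for m in nets.place_of(c,t)[:1]:
            print(' pt',t,round(m['conf'],2),m['xy']); S.setdefault(t,[]).append(ray(m['xy'],I))
for t in S:
    if len(S[t])>1: print(t,tri(S[t]))
a=cv2.imread('pics/scene0.png');b=cv2.imread('pics/side0.png')
cv2.imwrite('pics/both.png',cv2.resize(np.vstack([a,b]),(480,600)))
print(telemetry.observe())
E
```

```text
scene [ 1.0373 -0.2932  1.0043] [-0.4564  0.2865 -0.8424] 0.995953125
pot 0.62 [230.9, 219.3, 246.2, 239.5] [ 0.4591 -0.198   0.0423]
inkbox 0.92 [309.3, 127.3, 415.2, 237.9] [0.5636 0.1134 0.1143]
jar 0.91 [238.7, 274.8, 268.5, 306.3] [ 0.6411 -0.2417  0.065 ]
bowl 0.94 [167.3, 237.8, 197.0, 266.0] [ 0.4244 -0.3529  0.0167]
comb 0.71 [396.4, 131.9, 436.5, 174.7] [0.5351 0.3969 0.0108]
 pt pot 0.61 [240.0, 235.0]
 pt well_floor 0.94 [356.0, 207.8]
 pt lid_hinge 0.8 [353.4, 177.1]
 pt inkbox 0.74 [352.5, 207.0]
 pt easel 0.77 [354.3, 217.0]
side [1.1777 0.7178 0.9375] [-0.5019 -0.5615 -0.6579] 0.996125
pot 0.46 [294.5, 166.2, 302.3, 187.9] [ 0.458  -0.183   0.0357]
inkbox 0.74 [296.8, 143.2, 360.7, 274.2] [0.5854 0.1189 0.096 ]
inkbox 0.2 [337.8, 143.7, 358.1, 241.5] [0.557  0.1522 0.2382]
lid 0.57 [337.4, 140.9, 358.6, 242.4] [0.557  0.1519 0.2365]
lid 0.41 [401.0, 265.9, 448.6, 312.8] [0.499  0.3998 0.0134]
jar 0.68 [243.0, 177.3, 259.6, 202.9] [ 0.6391 -0.223   0.0441]
bowl 0.56 [261.5, 151.9, 284.7, 168.1] [ 0.4284 -0.3654  0.0239]
comb 0.86 [399.1, 266.1, 443.2, 311.7] [0.5016 0.
[... 438 characters left out ...]
]), [np.float64(0.0016995008030754903), np.float64(0.001699500803075441)])
easel (array([0.5818, 0.104 , 0.002 ]), [np.float64(0.0029052682439576027), np.float64(0.0029052682439576916)])
{'time_s': 1.3, 'joints': array([-60.0679,  22.0428,   0.4529,   0.0001, -68.4113, -14.8172]), 'joint_velocities': array([ 0.0136, -0.0168,  0.0258, -0.0479,  0.0009,  0.0132]), 'joint_torque': array([ -0.0019, -39.0472,  18.7619,   4.2244,   0.0155,  -0.    ]), 'tcp_pos': array([ 0.163 , -0.6034,  0.2225]), 'eef_rot': array([ 179.9989,   -0.0004, -164.8851]), 'wrist_force': array([0.2783, 0.1599, 0.6373]), 'ft_torque': array([-0.0139, -0.018 ,  0.0262]), 'gripper_force': 0.0, 'opening': 0.08694847458875123}
```

View pics/scene0.png

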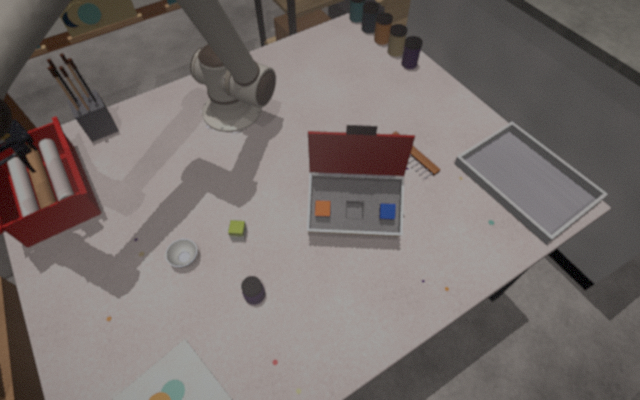

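View pics/side0.png

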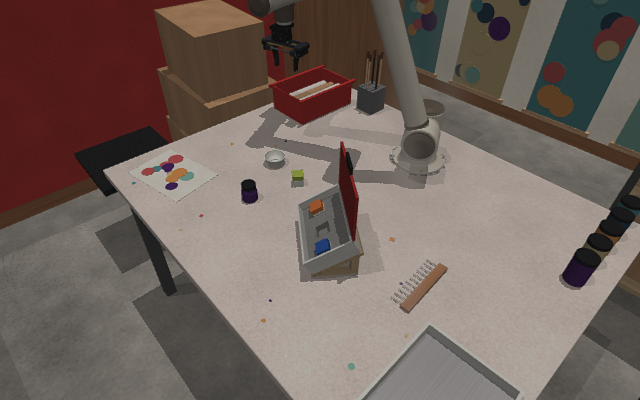

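Scene view: pot (lime) at about (237,228), box mouth around (356,207) between orange (323,208) and blue (387,211) caps, red lid open behind. The side view agrees (pot at 297,176). I'll fit the box's pose from depth and colour.

```bash
cat > fit.py <<'E'
from h import *
def comp(mask):
    n,l,s,c=cv2.connectedComponentsWithStats(mask.astype(np.uint8)); k=1+np.argmax(s[1:,4]); return l==k
def plane(P):
    for _ in range(4):
        c=np.median(P,0);c=P.mean(0);n=np.linalg.svd(P-c,full_matrices=False)[2][2]; e=np.abs((P-c)@n); P=P[e<max(2*np.median(e),1e-4)]
    return c,n*np.sign(n[2]),np.median(e)
def caps(p,d,I):
    h=cv2.cvtColor(p,cv2.COLOR_BGR2HSV).astype(int);W=cloud(d,I);H,S,V=h[...,0],h[...,1],h[...,2]
    reg=(np.abs(W[...,0]-.59)<.15)&(np.abs(W[...,1]-.1)<.16)&(W[...,2]>.05)&(d>0)
    o={}
    o['blue']=comp((H>100)&(H<130)&(S>120)&reg)
    o['orange']=comp((H>4)&(H<18)&(S>140)&reg&(V>60))
    o['red']=comp(((H<4)|(H>174))&(S>140)&reg)
    o['lime']=comp((H>28)&(H<45)&(S>110)&(d>0)&(W[...,2]>.015)&(W[...,2]<.08)&(W[...,0]>.3))
    return o,W
E
python3 - <<'E'
from fit import *
np.set_printoptions(precision=4,suppress=True)
for c in('scene','side'):
    p,d,I=snap(c); o,W=caps(p,d,I)
    for k,m in o.items():
        P=W[m]; print(c,k,m.sum(),np.median(P,0),P.min(0),P.max(0))
    P=W[o['red']]; print('lid plane',plane(P))
    x=(W[o['blue']].mean(0)-W[o['orange']].mean(0)); print('y axis',x,np.degrees(np.arctan2(x[1],x[0])))
    # deck: within .07 of cap midpoint
    mid=(W[o['blue']].mean(0)+W[o['orange']].mean(0))/2
    r=(np.linalg.norm(W-mid,axis=-1)<.06)&~o['red']
    print('deck',plane(W[r]))
T=info('wrist')[3]; s=telemetry.observe(); Rt=R.from_euler('xyz',s['eef_rot'],degrees=True).as_matrix()
print('cam in tool',Rt.T@(T[:3,3]-s['tcp_pos']),Rt.T@T[:3,:3],vision.camera_info('wrist')['fov_y'])
E
```

```text
scene blue 215 [0.6517 0.1509 0.0943] [0.6298 0.1282 0.0822] [0.6724 0.1735 0.1072]
scene orange 183 [0.5536 0.0135 0.0936] [ 0.5317 -0.0078  0.0819] [0.5744 0.0363 0.1063]
scene red 740 [0.5901 0.1967 0.2042] [0.5357 0.1216 0.1503] [0.6113 0.2266 0.2976]
scene lime 150 [ 0.4521 -0.1965  0.0447] [ 0.4286 -0.2193  0.0398] [ 0.4751 -0.1738  0.0489]
lid plane (array([0.5872, 0.1925, 0.2096]), array([ 0.8103, -0.5861,  0.0032]), np.float64(0.0005585998791146401))
y axis [0.0986 0.1371 0.    ] 54.283092203657176
deck (array([0.5933, 0.0886, 0.0729]), array([ 0.4026, -0.2895,  0.8684]), np.float64(0.0010806714956758364))
side blue 172 [0.6526 0.1586 0.0963] [0.626  0.1318 0.0829] [0.6776 0.1801 0.1067]
side orange 153 [0.5543 0.0247 0.0946] [ 0.5283 -0.0074  0.0741] [0.5775 0.0439 0.1078]
side red 904 [0.5647 0.1622 0.2392] [0.4687 0.0341 0.1472] [0.6151 0.234  0.3218]
side lime 112 [ 0.4559 -0.1878  0.0445] [ 0.4256 -0.2166  0.0256] [ 0.4763 -0.1655  0.0516]
lid plane (array([0.5499, 0.1404, 0.2287]), array([-0.8133,  0.5819,  0.0002]), np.float64(0.000158671961640752))
y axis [0.0976 0.1353 0.002 ] 54.19807040567858
deck (array([0.5942, 0.0958, 0.076 ]), array([ 0.3984, -0.3015,  0.8663]), np.float64(0.0008587744150828757))
cam in tool [ 0.0674  0.     -0.1627] [[ 0.0012 -0.9687 -0.2482]
 [ 1.      0.0011  0.0009]
 [-0.0006 -0.2482  0.9687]] 59.31146744413193
```

Call:
send_rows(
  deltas=[
    {"x": 0.7,"y": 1,"claw": -1},
    {"x": 0.7,"y": 1},
    {"x": 0.7,"y": 1},
    {"x": 0.7,"y": 1},
    {"x": 0.7,"y": 1},
    {"x": 0.7,"y": 1},
    {"x": 0.7,"y": 1},
    {"x": 0.7,"y": 1},
    {"x": 0.7,"y": 1},
    {"x": 0.7,"y": 1},
    {"x": 0.7,"y": 1},
    {"x": 0.7,"y": 1},
  ],
)

```text
validation failed for argument at $.de...
```

Call:
send_rows(
  deltas=[
    {"x": 0.7,"y": 1},
    {"x": 0.7,"y": 1},
    {"x": 0.7,"y": 1},
    {"x": 0.7,"y": 1},
    {"x": 0.7,"y": 1},
    {"x": 0.7,"y": 1},
    {"x": 0.7,"y": 1},
    {"x": 0.7,"y": 0.5},
    {"x": 0,"y": 0},
    {"x": 0,"y": 0},
  ],
)

```text
validation failed for argument at $.de...
```

```bash
python3 - <<'E'
from fit import *
np.set_printoptions(precision=4,suppress=True)
s=telemetry.observe(); print(s['time_s'],s['tcp_pos'],s['eef_rot'],s['joints'])
p,d,I=snap('wrist','w1'); W=cloud(d,I)
print('depth ok',(d>0).mean())
h=cv2.cvtColor(p,cv2.COLOR_BGR2HSV).astype(int)
m=comp((h[...,0]>28)&(h[...,0]<45)&(h[...,1]>100))
print(m.sum(),W[m].min(0),W[m].max(0),np.percentile(W[m][:,2],[5,50,95]))
top=m&(np.abs(W[...,2]-np.percentile(W[m][:,2],90))<.004); P=W[top]
print('top z',np.median(P[:,2]),cv2.minAreaRect((P[:,:2]*1000).astype(np.float32)))
for t in('pot',):
  for q in nets.masks_of('wrist',t)[:2]: print(q['conf'],q['bbox'])
  for q in nets.place_of('wrist',t)[:2]: print(q)
print('table z',np.median(W[(d>0)&(W[...,2]<.02)][:,2]))
E
```

```text
1.4 [ 0.163  -0.6034  0.2226] [-179.9996   -0.0004 -164.8864] [-60.0688  22.0413   0.4531   0.0005 -68.4115 -14.8178]
depth ok 0.996109375
2 [ 0.1393 -0.5596  0.2832] [ 0.1396 -0.5596  0.2838] [0.2833 0.2835 0.2837]
top z 0.28350589731682574 ((139.460693359375, -559.581787109375), (0.2996149957180023, 0.0), -178.3073272705078)
table z 0.00023512856538329685
```

View pics/w1.png

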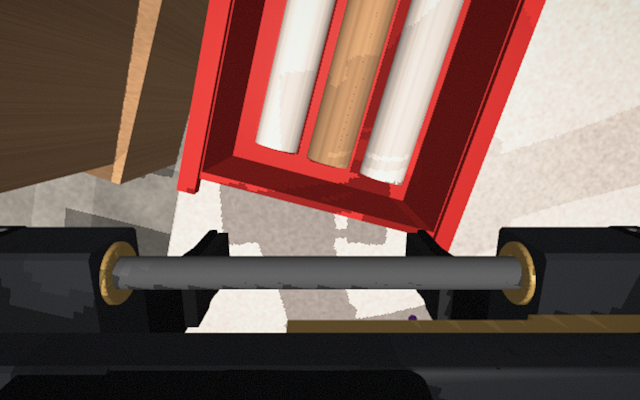

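The picture shows the red tray at the top and the fingertips near row 240, so the camera sees the +x side of the tool. The move was refused (probably every key is needed), so I'm sending full rows.

Call:
send_rows(
  deltas=[
    {"x": 0.8,"y": 1,"z": 0,"rx": 0,"ry": 0,"rz": 0,"claw": -1},
    {"x": 0.8,"y": 1,"z": 0,"rx": 0,"ry": 0,"rz": 0,"claw": -1},
    {"x": 0.8,"y": 1,"z": 0,"rx": 0,"ry": 0,"rz": 0,"claw": -1},
    {"x": 0.8,"y": 1,"z": 0,"rx": 0,"ry": 0,"rz": 0,"claw": -1},
    {"x": 0.8,"y": 1,"z": 0,"rx": 0,"ry": 0,"rz": 0,"claw": -1},
    {"x": 0.8,"y": 1,"z": 0,"rx": 0,"ry": 0,"rz": 0,"claw": -1},
    {"x": 0.8,"y": 1,"z": 0,"rx": 0,"ry": 0,"rz": 0,"claw": -1},
    {"x": 0.8,"y": 1,"z": 0,"rx": 0,"ry": 0,"rz": 0,"claw": -1},
    {"x": 0.8,"y": 1,"z": 0,"rx": 0,"ry": 0,"rz": 0,"claw": -1},
    {"x": 0.8,"y": 1,"z": 0,"rx": 0,"ry": 0,"rz": 0,"claw": -1},
  ],
)

```text
time_s: 2.55
tcp_pos: [0.3236, -0.4025, 0.2227]
eef_rot: [-180.0, 0.0, -164.9]
wrist_force: [0.0, -0.3, 0.2]
opening: 0.0871
gripper_force: 0.0
```

Call:
send_rows(
  deltas=[
    {"x": 0.8,"y": 1,"z": 0,"rx": 0,"ry": 0,"rz": 0,"claw": -1},
    {"x": 0.8,"y": 1,"z": 0,"rx": 0,"ry": 0,"rz": 0,"claw": -1},
    {"x": 0.8,"y": 1,"z": 0,"rx": 0,"ry": 0,"rz": 0,"claw": -1},
    {"x": 0.8,"y": 1,"z": 0,"rx": 0,"ry": 0,"rz": 0,"claw": -1},
    {"x": 0.8,"y": 1,"z": 0,"rx": 0,"ry": 0,"rz": 0,"claw": -1},
    {"x": 0.8,"y": 1,"z": 0,"rx": 0,"ry": 0,"rz": 0,"claw": -1},
    {"x": 0.8,"y": 1,"z": 0,"rx": 0,"ry": 0,"rz": 0,"claw": -1},
    {"x": 0.8,"y": 1,"z": 0,"rx": 0,"ry": 0,"rz": 0,"claw": -1},
    {"x": 0.8,"y": 1,"z": 0,"rx": 0,"ry": 0,"rz": 0,"claw": -1},
    {"x": 0.8,"y": 1,"z": 0,"rx": 0,"ry": 0,"rz": 0,"claw": -1},
    {"x": 0.8,"y": 1,"z": 0,"rx": 0,"ry": 0,"rz": 0,"claw": -1},
    {"x": 0,"y": 0,"z": 0,"rx": 0,"ry": 0,"rz": 0,"claw": -1},
  ],
)

```text
time_s: 3.75
tcp_pos: [0.5006, -0.1817, 0.2225]
eef_rot: [-180.0, 0.0, -164.7]
wrist_force: [-0.7, 0.3, -1.0]
opening: 0.087
gripper_force: 0.0
```

```bash
cat > pot.py <<'E'
from fit import *
np.set_printoptions(precision=4,suppress=True)
s=telemetry.observe(); print(s['time_s'],s['tcp_pos'],s['eef_rot'],s['joints'])
import sys
p,d,I=snap('wrist',sys.argv[1]); W=cloud(d,I)
h=cv2.cvtColor(p,cv2.COLOR_BGR2HSV).astype(int)
m=comp((h[...,0]>25)&(h[...,0]<48)&(h[...,1]>100))
v,u=np.nonzero(m);print(m.sum(),u.min(),u.max(),v.min(),v.max(),W[m].min(0),W[m].max(0))
top=m&(np.abs(W[...,2]-np.percentile(W[m][:,2],90))<.004); P=W[top]
print('top z',np.median(P[:,2]),cv2.minAreaRect((P[:,:2]*1000).astype(np.float32)))
for q in nets.masks_of('wrist','pot')[:2]: print(q['conf'],q['bbox'])
for q in nets.place_of('wrist','pot')[:2]: print(q, 'proj', proj([P[:,0].mean(),P[:,1].mean(),0],I))
E
python3 pot.py w2
```

```text
3.75 [ 0.5006 -0.1817  0.2225] [-179.9878    0.0457 -164.71  ] [ -2.4851  13.0192 -12.5394  -0.0026 -64.3943 -72.2238]
1755 290 345 95 152 [ 0.4199 -0.221  -0.0004] [ 0.4741 -0.1675  0.3852]
top z 0.046648531921729686 ((448.3049621582031, -195.11032104492188), (39.16615295410156, 39.07396697998047), 53.907527923583984)
0.87 [290.7, 96.9, 346.2, 153.0]
{'xy': [320.9, 121.5], 'conf': 0.65} proj [317.5853 122.4381]
```

Pot: centre about (0.448, -0.195), top at z = 0.0466 (46 mm expected), sides at 53.9°, parallel to the box. I'll turn the tool by +128.6° so it closes along the box's y, then measure again from a second place.

Call:
send_rows(
  deltas=[
    {"x": -0.25,"y": 0.03,"z": 0,"rx": 0,"ry": 0,"rz": 1,"claw": -1},
    {"x": -0.25,"y": 0.03,"z": 0,"rx": 0,"ry": 0,"rz": 1,"claw": -1},
    {"x": -0.25,"y": 0.03,"z": 0,"rx": 0,"ry": 0,"rz": 1,"claw": -1},
    {"x": -0.25,"y": 0.03,"z": 0,"rx": 0,"ry": 0,"rz": 1,"claw": -1},
    {"x": -0.25,"y": 0.03,"z": 0,"rx": 0,"ry": 0,"rz": 1,"claw": -1},
    {"x": -0.25,"y": 0.03,"z": 0,"rx": 0,"ry": 0,"rz": 1,"claw": -1},
    {"x": -0.25,"y": 0.03,"z": 0,"rx": 0,"ry": 0,"rz": 1,"claw": -1},
    {"x": -0.25,"y": 0.03,"z": 0,"rx": 0,"ry": 0,"rz": 1,"claw": -1},
  ],
)

```text
time_s: 4.7
tcp_pos: [0.4579, -0.1794, 0.2227]
eef_rot: [180.0, -0.0, -100.6]
wrist_force: [0.6, -0.1, -0.4]
opening: 0.0867
gripper_force: 0.0
```

Call:
send_rows(
  deltas=[
    {"x": -0.25,"y": 0.03,"z": 0,"rx": 0,"ry": 0,"rz": 1,"claw": -1},
    {"x": -0.25,"y": 0.03,"z": 0,"rx": 0,"ry": 0,"rz": 1,"claw": -1},
    {"x": -0.25,"y": 0.03,"z": 0,"rx": 0,"ry": 0,"rz": 1,"claw": -1},
    {"x": -0.25,"y": 0.03,"z": 0,"rx": 0,"ry": 0,"rz": 1,"claw": -1},
    {"x": -0.25,"y": 0.03,"z": 0,"rx": 0,"ry": 0,"rz": 1,"claw": -1},
    {"x": -0.25,"y": 0.03,"z": 0,"rx": 0,"ry": 0,"rz": 1,"claw": -1},
    {"x": -0.25,"y": 0.03,"z": 0,"rx": 0,"ry": 0,"rz": 1,"claw": -1},
    {"x": -0.25,"y": 0.03,"z": 0,"rx": 0,"ry": 0,"rz": 1,"claw": -1},
    {"x": 0,"y": 0,"z": 0,"rx": 0,"ry": 0,"rz": 0.07,"claw": -1},
    {"x": 0,"y": 0,"z": 0,"rx": 0,"ry": 0,"rz": 0,"claw": -1},
  ],
)

```text
time_s: 5.7
tcp_pos: [0.4187, -0.1743, 0.2228]
eef_rot: [-180.0, -0.0, -36.5]
wrist_force: [0.0, 0.1, 0.1]
opening: 0.0871
gripper_force: 0.0
```

```bash
python3 pot.py w3
```

```text
5.7 [ 0.4187 -0.1743  0.2228] [-179.9882   -0.0269  -36.5364] [ -1.9684   5.0522 -22.3454   0.0062 -62.5735  55.4291]
1702 296 336 123 164 [ 0.4219 -0.2212  0.0326] [ 0.4747 -0.1691  0.3855]
top z 0.04665868792722114 ((448.319580078125, -194.6866455078125), (38.53654861450195, 39.198509216308594), 54.304683685302734)
0.94 [292.2, 123.9, 337.5, 168.3]
{'xy': [317.1, 140.8], 'conf': 0.58} proj [316.4239 139.9274]
```

Call:
send_rows(
  deltas=[
    {"x": 0.37,"y": -0.26,"z": -0.5,"rx": 0,"ry": 0,"rz": 0.07,"claw": -1},
    {"x": 0.37,"y": -0.26,"z": -1,"rx": 0,"ry": 0,"rz": 0,"claw": -1},
    {"x": 0.37,"y": -0.26,"z": -1,"rx": 0,"ry": 0,"rz": 0,"claw": -1},
    {"x": 0.37,"y": -0.25,"z": -1,"rx": 0,"ry": 0,"rz": 0,"claw": -1},
    {"x": 0,"y": 0,"z": -1,"rx": 0,"ry": 0,"rz": 0,"claw": -1},
    {"x": 0,"y": 0,"z": -1,"rx": 0,"ry": 0,"rz": 0,"claw": -1},
    {"x": 0,"y": 0,"z": -1,"rx": 0,"ry": 0,"rz": 0,"claw": -1},
    {"x": 0,"y": 0,"z": -1,"rx": 0,"ry": 0,"rz": 0,"claw": -1},
    {"x": 0,"y": 0,"z": -1,"rx": 0,"ry": 0,"rz": 0,"claw": -1},
    {"x": 0,"y": 0,"z": -1,"rx": 0,"ry": 0,"rz": 0,"claw": -1},
    {"x": 0,"y": 0,"z": -0.3,"rx": 0,"ry": 0,"rz": 0,"claw": -1},
    {"x": 0,"y": 0,"z": 0,"rx": 0,"ry": 0,"rz": 0,"claw": -1},
  ],
)

```text
time_s: 7.05
tcp_pos: [0.4481, -0.1945, 0.0252]
eef_rot: [179.9, 0.1, -35.8]
wrist_force: [-0.1, -0.1, 0.9]
opening: 0.087
gripper_force: 0.0
```

Call:
send_rows(
  deltas=[
    {"x": 0,"y": 0,"z": 0,"rx": 0,"ry": 0,"rz": 0,"claw": 1},
    {"x": 0,"y": 0,"z": 0,"rx": 0,"ry": 0,"rz": 0,"claw": 1},
    {"x": 0,"y": 0,"z": 0,"rx": 0,"ry": 0,"rz": 0,"claw": 1},
    {"x": 0,"y": 0,"z": 0,"rx": 0,"ry": 0,"rz": 0,"claw": 1},
    {"x": 0,"y": 0,"z": 0,"rx": 0,"ry": 0,"rz": 0,"claw": 1},
    {"x": 0,"y": 0,"z": 0,"rx": 0,"ry": 0,"rz": 0,"claw": 1},
    {"x": 0,"y": 0,"z": 0,"rx": 0,"ry": 0,"rz": 0,"claw": 1},
  ],
  newtons=20,
)

```text
time_s: 7.75
tcp_pos: [0.4486, -0.1944, 0.0267]
eef_rot: [180.0, -0.0, -35.8]
wrist_force: [0.2, 0.0, 0.3]
opening: 0.0399
gripper_force: 20.0
```

Gripped at 39.9 mm. Now I'll lift, move above the box and tilt the tool by 30° for a close look at the well.

Call:
send_rows(
  deltas=[
    {"x": 0,"y": 0,"z": 0.5,"rx": 0,"ry": 0,"rz": 0,"claw": 1},
    {"x": 0,"y": 0,"z": 1,"rx": 0,"ry": 0,"rz": 0,"claw": 1},
    {"x": 0,"y": 0,"z": 1,"rx": 0,"ry": 0,"rz": 0,"claw": 1},
    {"x": 0,"y": 0,"z": 1,"rx": 0,"ry": 0,"rz": 0,"claw": 1},
    {"x": 0,"y": 0,"z": 1,"rx": 0,"ry": 0,"rz": 0,"claw": 1},
    {"x": 0,"y": 0,"z": 1,"rx": 0,"ry": 0,"rz": 0,"claw": 1},
    {"x": 0,"y": 0,"z": 1,"rx": 0,"ry": 0,"rz": 0,"claw": 1},
    {"x": 0,"y": 0,"z": 1,"rx": 0,"ry": 0,"rz": 0,"claw": 1},
    {"x": 0.6,"y": 0.95,"z": 1,"rx": 0,"ry": 0,"rz": 0,"claw": 1},
    {"x": 0.6,"y": 0.95,"z": 1,"rx": 0,"ry": 0,"rz": 0,"claw": 1},
    {"x": 0.6,"y": 0.95,"z": 0.57,"rx": 0,"ry": 0,"rz": 0,"claw": 1},
    {"x": 0.6,"y": 0.95,"z": 0,"rx": 0,"ry": 0,"rz": 0,"claw": 1},
  ],
)

```text
time_s: 8.95
tcp_pos: [0.4978, -0.1177, 0.2307]
eef_rot: [-179.8, -0.2, -35.8]
wrist_force: [0.4, -0.1, -1.1]
opening: 0.0398
gripper_force: 20.0
```

Call:
send_rows(
  deltas=[
    {"x": 0.6,"y": 0.95,"z": 0,"rx": 0,"ry": 0,"rz": 0,"claw": 1},
    {"x": 0.6,"y": 0.95,"z": 0,"rx": 0,"ry": 0,"rz": 0,"claw": 1},
    {"x": 0.6,"y": 0.95,"z": 0,"rx": 0.22,"ry": 0.304,"rz": 0,"claw": 1},
    {"x": 0.6,"y": 0.95,"z": 0,"rx": 0.22,"ry": 0.304,"rz": 0,"claw": 1},
    {"x": 0.6,"y": 0.95,"z": 0,"rx": 0.22,"ry": 0.304,"rz": 0,"claw": 1},
    {"x": 0.6,"y": 0.95,"z": 0,"rx": 0.22,"ry": 0.304,"rz": 0,"claw": 1},
    {"x": 0.6,"y": 0.95,"z": 0,"rx": 0.22,"ry": 0.304,"rz": 0,"claw": 1},
    {"x": 0.6,"y": 0.95,"z": 0,"rx": 0.22,"ry": 0.304,"rz": 0,"claw": 1},
    {"x": 0.6,"y": 0.95,"z": 0,"rx": 0.22,"ry": 0.304,"rz": 0,"claw": 1},
    {"x": 0.6,"y": 0.95,"z": 0,"rx": 0.22,"ry": 0.304,"rz": 0,"claw": 1},
    {"x": 0,"y": 0,"z": 0,"rx": 0.435,"ry": 0.608,"rz": 0,"claw": 1},
    {"x": 0,"y": 0,"z": 0,"rx": 0,"ry": 0,"rz": 0,"claw": 1},
  ],
)

```text
time_s: 10.15
tcp_pos: [0.6174, 0.071, 0.2253]
eef_rot: [179.9, 30.2, -35.9]
wrist_force: [-0.3, -0.2, -2.4]
opening: 0.0402
gripper_force: 20.0
```

```bash
cat > box.py <<'E'
from fit import *
import sys
np.set_printoptions(precision=4,suppress=True)
s=telemetry.observe(); print(s['time_s'],s['tcp_pos'],s['eef_rot'],s['joints'],s['wrist_force'],s['opening'])
p,d,I=snap('wrist',sys.argv[1]); np.savez(sys.argv[1],p=p,d=d,f=np.array(I[:3]),T=I[3]); o,W=caps(p,d,I)
for k in('blue','orange'):
    P=W[o[k]]; v,u=np.nonzero(o[k]); print(k,len(P),u.min(),u.max(),v.min(),v.max(),np.median(P,0))
for t in('well_floor','lid_hinge','inkbox'):
    print(t,nets.place_of('wrist',t)[:1])
E
python3 box.py w4
```

```text
10.15 [0.6174 0.071  0.2253] [179.8756  30.2222 -35.9308] [  10.0801   34.9372   24.5785  -21.5515 -100.9562   43.907 ] [-0.2803 -0.2173 -2.3718] 0.04016335503041646Traceback (most recent call last):
  File "box.py", line 5, in <module>
    p,d,I=snap('wrist',sys.argv[1]); np.savez(sys.argv[1],p=p,d=d,f=np.array(I[:3]),T=I[3]); o,W=caps(p,d,I)
                                                                                                 ~~~~^^^^^^^
  File "fit.py", line 15, in caps
    o['lime']=comp((H>28)&(H<45)&(S>110)&(d>0)&(W[...,2]>.015)&(W[...,2]<.08)&(W[...,0]>.3))
              ~~~~^^^^^^^^^^^^^^^^^^^^^^^^^^^^^^^^^^^^^^^^^^^^^^^^^^^^^^^^^^^^^^^^^^^^^^^^^^
  File "fit.py", line 3, in comp
    n,l,s,c=cv2.connectedComponentsWithStats(mask.astype(np.uint8)); k=1+np.argmax(s[1:,4]); return l==k
                                                                         ~~~~~~~~~^^^^^^^^^
    return _wrapfunc(a, 'argmax', axis=axis, out=out, **kwds)
    return bound(*args, **kwds)
ValueError: attempt to get argmax of an empty sequence
```

View pics/w4.png

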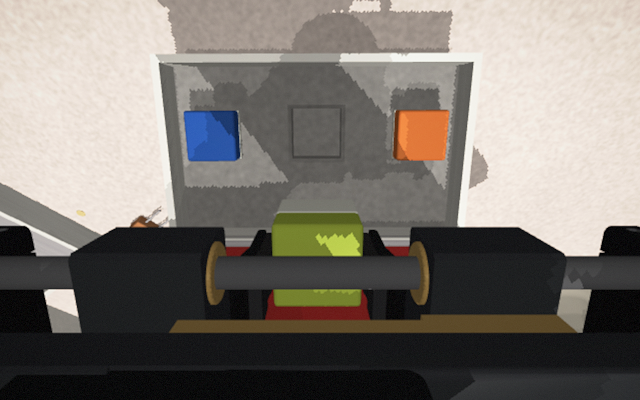

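The view shows the well outline at columns 292–343, rows 106–157, the blue cap at (212,135) and orange cap at (421,135), and the held pot at (317,258). Next: the well centre from depth in the box frame.

```bash
sed -i "/o\['lime'\]/d" fit.py
cat > an.py <<'E'
from fit import *
np.set_printoptions(precision=4,suppress=True)
def analyse(fn):
    z=np.load(fn+'.npz'); p,d=z['p'],z['d']; I=(*z['f'],z['T']); o,W=caps(p,d,I)
    v,u=np.mgrid[:400,:640]
    r=(u>180)&(u<460)&(v>75)&(v<190)&(d>0)
    c,n,e=plane(W[r&~cv2.dilate((o['blue']|o['orange']).astype(np.uint8),np.ones((9,9))).astype(bool)])
    hgt=(W-c)@n
    tops={k:W[o[k]&(hgt>.018)] for k in('blue','orange')}
    y=tops['orange'].mean(0)-tops['blue'].mean(0); y-=n*(n@y); L=np.linalg.norm(y); y/=L; x=np.cross(y,n)
    F=np.stack([x,y,n],1); Q=(W-c)@F
    print('n',n,'tilt',np.degrees(np.arccos(n[2])),'y',y,'yaw x',np.degrees(np.arctan2(x[1],x[0])),'cap spacing',L,'deck err',e)
    ctr=[]
    for k in tops:
        q=(tops[k]-c)@F; rc=cv2.minAreaRect((q[:,:2]*1e3).astype(np.float32)); print(k,rc,'h',np.median(q[:,2])); ctr.append(q[:,:2].min(0)/2+q[:,:2].max(0)/2)
    m=comp(r&(hgt<-.010)); q=Q[m]; print('well',m.sum(),q.min(0),q.max(0))
    wf=q[q[:,2]<-.018]; print('floor h',np.median(wf[:,2]),np.percentile(wf,1,axis=0),np.percentile(wf,99,axis=0))
    # dark outline -> deck plane
    g=cv2.cvtColor(p,cv2.COLOR_BGR2GRAY); vv,uu=np.nonzero(r&(np.abs(u-318)<35)&(np.abs(v-131)<35)&(g<55))
    mid=np.mean(ctr,0); print('caps mid',mid,'world deck',c+F[:,:2]@mid)
    print('pt C',c)
    return c,F,Q,p,d,I,mid
if __name__=='__main__':
    import sys
    c,F,Q,p,d,I,mid=analyse(sys.argv[1])
    g=cv2.cvtColor(p,cv2.COLOR_BGR2GRAY)
    print('row 131',g[131,284:352]); print('col 318',g[98:165,318]); print('h row',(Q[131,284:352:2,2]*1e3).round()); print('h col',(Q[98:165:2,318,2]*1e3).round())
E
python3 an.py w4
python3 - <<'E'
from h import *
for t in('well_floor','lid_hinge','inkbox'): print(t,nets.place_of('wrist',t)[:1])
E
```

```text
n [ 0.4056 -0.2921  0.8661] tilt 29.989536380239556 y [-0.5823 -0.813  -0.0015] yaw x 144.44078044100374 cap spacing 0.16771333878496686 deck err 0.0003500276008790647
blue ((1.2342281341552734, -85.86319732666016), (39.47344970703125, 38.7625846862793), 89.77904510498047) h 0.023972191729801397
orange ((1.483835220336914, 83.429931640625), (40.44189453125, 39.49234390258789), 89.78263092041016) h 0.023912007387652513
well 2343 [-0.0195 -0.0231 -0.0246] [ 0.0234  0.0201 -0.0103]
floor h -0.021896436632386267 [-0.0194 -0.0228 -0.0236] [ 0.0232  0.0199 -0.0195]
caps mid [ 0.0013 -0.0012] world deck [0.5915 0.0906 0.0756]
pt C [0.5917 0.0889 0.0749]
row 131 [ 95  94  93  94  86  84  83  75  67  80  95  95  94  94  96  97  97  96
  95  95  94  98  97 100 102 101  97  98  97  95  95  97  96  98  98  97
  98  98  98  96 100  96  97  94  95  97  98  97  96  95  95  95  94  95
  95  84  67  78  91  88  88  94  99  97  97  98  97  99]
col 318 [ 91  90  89  90  89  93  87  76  74  73  87  97  95  93  94  95  94  93
  94  92  92  92  92  90  92  92  93  95  95  97  98  98  98  98  97  95
  94  94  95  96  97 100 100  98  98  94  96  94  95  93  93  91  92  93
  95  97  95  86  69  65  75  90  88  88  93  98  97]
h row [  1.   1.  -1.  -1. -16. -21. -23. -23. -21. -22. -22. -21. -22. -23.
 -23. -23. -23. -22. -23. -23. -22. -21. -22. -23. -22. -20. -23. -23.
  -6.  -2.   0.   1.  -0.  -1.]
h col [  0.   1.   2.   1.  -1.  -3. -21. -22. -21. -21. -22. -24. -22. -21.
 -22. -21. -22. -22. -22. -22. -22. -23. -22. -22. -23. -22. -22. -22.
 -23. -19.  -7.  -1.   0.   0.]
well_floor [{'xy': [316.6, 131.8], 'conf': 0.92}]
lid_hinge []
inkbox [{'xy': [316.0, 110.6], 'conf': 0.73}]
```

```bash
cat > rel.py <<'E'
from an import *
import sys
c,F,Q,p,d,I,mid=analyse(sys.argv[1])
s=telemetry.observe(); Rt=R.from_euler('xyz',s['eef_rot'],degrees=True).as_matrix(); print(s['tcp_pos'],s['eef_rot'])
h=cv2.cvtColor(p,cv2.COLOR_BGR2HSV).astype(int); W=cloud(d,I)
v,u=np.mgrid[:400,:640]
m=comp((h[...,0]>25)&(h[...,0]<48)&(h[...,1]>100)&(u>240)&(u<400)&(v>200)&(v<312))
q=(W[m]-s['tcp_pos'])@Rt; print('pot in tool: pct z',np.percentile(q[:,2],[5,25,50,75,95]))
t=q[np.abs(q[:,2]-np.median(q[:,2]))<.003]; print('x',np.percentile(t[:,0],[0,1,99,100]),'y',np.percentile(t[:,1],[0,1,99,100]))
g=cv2.cvtColor(p,cv2.COLOR_BGR2GRAY)
wc=np.array([.0019,-.0014]); D=c+F[:,:2]@wc
Fn=F; print('well deck world',D,'in tool',Rt.T@(D-s['tcp_pos']))
print('R err deg',np.degrees(R.from_matrix(np.stack([-F[:,0],F[:,1],-F[:,2]],1)@Rt.T).as_rotvec()))
E
python3 rel.py w4 | tail -6
```

```text
pt C [0.5917 0.0889 0.0749]
[0.6162 0.0715 0.2287] [-179.9447   29.8967  -35.7464]
pot in tool: pct z [-0.0182 -0.0174 -0.0169 -0.0155 -0.0026]
x [0.0078 0.0082 0.0225 0.0229] y [-0.0205 -0.0196  0.0192  0.0198]
well deck world [0.5912 0.091  0.0759] in tool [ 0.0487 -0.0011  0.1483]
R err deg [0.0861 0.0523 0.1644]
```

The arm was still settling at that picture, so I'll retake it at rest.

```bash
python3 box.py w5; python3 rel.py w5
```

```text
10.35 [0.6162 0.0715 0.2287] [-179.9447   29.8967  -35.7464] [  10.1995   34.5251   24.405   -21.4334 -100.8465   43.8995] [-0.2026 -0.1558 -0.8078] 0.03965617758547954
blue 2570 185 239 108 157 [0.6497 0.1507 0.0958]
orange 2570 393 447 108 157 [0.5529 0.0157 0.0957]
well_floor [{'xy': [315.5, 131.6], 'conf': 0.57}]
lid_hinge []
inkbox [{'xy': [314.8, 145.2], 'conf': 0.79}]
n [ 0.4064 -0.292   0.8658] tilt 30.030579917769092 y [-0.5822 -0.813  -0.0009] yaw x 144.42264021226336 cap spacing 0.16760462530146705 deck err 0.00033670368045242275
blue ((-1.9368362426757812, -85.91459655761719), (39.2581901550293, 39.00126647949219), 0.3174459934234619) h 0.024001031078767276
orange ((-1.882101058959961, 83.0802230834961), (40.205135345458984, 38.968902587890625), 89.80309295654297) h 0.023887812219648277
well 2316 [-0.0227 -0.0234 -0.0244] [ 0.0201  0.0198 -0.01  ]
floor h -0.02191979259480169 [-0.0227 -0.023  -0.0237] [ 0.0199  0.0196 -0.0186]
caps mid [-0.0019 -0.0014] world deck [0.5914 0.0906 0.0756]
pt C [0.5892 0.0904 0.0766]
[0.6162 0.0718 0.2291] [-179.9003   29.9144  -35.7032]
pot in tool: pct z [-0.0205 -0.0197 -0.0192 -0.0178 -0.0049]
x [0.0051 0.0056 0.02   0.0204] y [-0.0198 -0.019   0.0198  0.0203]
well deck world [0.5887 0.0925 0.0775] in tool [ 0.0458 -0.0005  0.1485]
R err deg [0.0391 0.1148 0.1461]
```

Pot in hand is centred on the TCP axis to within 0.3 mm, and the well's deck centre is (0.5912, 0.0910, 0.0758). Moving to 13 mm above the deck.

Call:
send_rows(
  deltas=[
    {"x": -0.055,"y": 0.047,"z": -0.74,"rx": 0,"ry": 0.01,"rz": 0.02,"claw": 1},
    {"x": -0.055,"y": 0.047,"z": -0.74,"rx": 0,"ry": 0,"rz": 0,"claw": 1},
    {"x": -0.055,"y": 0.047,"z": -0.74,"rx": 0,"ry": 0,"rz": 0,"claw": 1},
    {"x": -0.055,"y": 0.047,"z": -0.74,"rx": 0,"ry": 0,"rz": 0,"claw": 1},
    {"x": -0.055,"y": 0.047,"z": -0.74,"rx": 0,"ry": 0,"rz": 0,"claw": 1},
    {"x": -0.055,"y": 0.047,"z": -0.74,"rx": 0,"ry": 0,"rz": 0,"claw": 1},
    {"x": -0.055,"y": 0.047,"z": -0.74,"rx": 0,"ry": 0,"rz": 0,"claw": 1},
    {"x": -0.055,"y": 0.047,"z": -0.74,"rx": 0,"ry": 0,"rz": 0,"claw": 1},
    {"x": 0,"y": 0,"z": 0,"rx": 0,"ry": 0,"rz": 0,"claw": 1},
    {"x": 0,"y": 0,"z": 0,"rx": 0,"ry": 0,"rz": 0,"claw": 1},
    {"x": 0,"y": 0,"z": 0,"rx": 0,"ry": 0,"rz": 0,"claw": 1},
  ],
)

```text
time_s: 11.65
tcp_pos: [0.6085, 0.0791, 0.1104]
eef_rot: [-179.9, 30.0, -35.6]
wrist_force: [-0.3, 0.0, -1.3]
opening: 0.0396
gripper_force: 20.0
```

```bash
cat > err.py <<'E'
from h import *
import sys
np.set_printoptions(precision=4,suppress=True)
D=np.array([.5912,.0910,.0758]); n=np.array([.405,-.292,.866]);n/=np.linalg.norm(n); y=np.array([-.584,-.8117,0]); y-=n*(n@y);y/=np.linalg.norm(y); x=np.cross(y,n)
F=np.stack([x,y,n],1); s=telemetry.observe(); e=s['tcp_pos']-D
Rt=R.from_euler('xyz',s['eef_rot'],degrees=True).as_matrix()
print(s['time_s'],'tcp in box(mm)',F.T@e*1e3,'rot err box deg',F.T@np.degrees(R.from_matrix(np.stack([-x,y,-n],1)@Rt.T).as_rotvec()),'force box',F.T@s['wrist_force'],s['wrist_force'],s['opening'])
print('F',F)
if len(sys.argv)>1:
    t=np.array([float(a) for a in sys.argv[1:4]])*1e-3; print('units',(D+F@t-s['tcp_pos'])/.02)
E
python3 err.py 0 0 10
```

```text
11.65 tcp in box(mm) [-0.8979 -0.4444 40.4149] rot err box deg [-0.0462  0.0044 -0.1297] force box [-0.4108  0.2016 -1.2761] [-0.3459  0.0012 -1.3108] 0.03956409778714669
F [[-0.7032 -0.5842  0.4052]
 [ 0.506  -0.8116 -0.2921]
 [ 0.4995 -0.0004  0.8663]]
units [-0.6607  0.4489 -1.295 ]
```

Call:
send_rows(
  deltas=[
    {"x": -0.13,"y": 0.09,"z": -0.26,"rx": 0,"ry": 0,"rz": 0,"claw": 1},
    {"x": -0.13,"y": 0.09,"z": -0.26,"rx": 0,"ry": 0,"rz": 0,"claw": 1},
    {"x": -0.13,"y": 0.09,"z": -0.26,"rx": 0,"ry": 0,"rz": 0,"claw": 1},
    {"x": -0.13,"y": 0.09,"z": -0.26,"rx": 0,"ry": 0,"rz": 0,"claw": 1},
    {"x": -0.13,"y": 0.09,"z": -0.26,"rx": 0,"ry": 0,"rz": 0,"claw": 1},
    {"x": 0,"y": 0,"z": 0,"rx": 0,"ry": 0,"rz": 0,"claw": 1},
    {"x": 0,"y": 0,"z": 0,"rx": 0,"ry": 0,"rz": 0,"claw": 1},
  ],
)

```text
time_s: 12.35
tcp_pos: [0.5948, 0.0882, 0.0834]
eef_rot: [180.0, 30.1, -35.6]
wrist_force: [-0.6, -0.8, -0.5]
opening: 0.0399
gripper_force: 20.0
```

```bash
python3 err.py 0 0 4
```

```text
12.35 tcp in box(mm) [-0.1205  0.1983  8.8943] rot err box deg [-0.1183  0.0934 -0.0965] force box [-0.2262  1.0444 -0.3915] [-0.6097 -0.8477 -0.4526] 0.03985423700743473
F [[-0.7032 -0.5842  0.4052]
 [ 0.506  -0.8116 -0.2921]
 [ 0.4995 -0.0004  0.8663]]
units [-0.0976  0.0826 -0.209 ]
```

Sliding in freely; last few mm.

Call:
send_rows(
  deltas=[
    {"x": -0.04,"y": 0.03,"z": -0.085,"rx": 0,"ry": 0,"rz": 0,"claw": 1},
    {"x": -0.04,"y": 0.03,"z": -0.085,"rx": 0,"ry": 0,"rz": 0,"claw": 1},
    {"x": -0.02,"y": 0.015,"z": -0.04,"rx": 0,"ry": 0,"rz": 0,"claw": 1},
    {"x": 0,"y": 0,"z": 0,"rx": 0,"ry": 0,"rz": 0,"claw": 1},
    {"x": 0,"y": 0,"z": 0,"rx": 0,"ry": 0,"rz": 0,"claw": 1},
  ],
)

```text
time_s: 12.85
tcp_pos: [0.5929, 0.0896, 0.0796]
eef_rot: [180.0, 30.0, -35.6]
wrist_force: [-0.2, -0.2, 0.7]
opening: 0.0392
gripper_force: 20.0
```

```bash
python3 err.py 0 0 4
```

```text
12.85 tcp in box(mm) [-0.0645  0.1196  4.3682] rot err box deg [-0.0866  0.076  -0.097 ] force box [0.3795 0.2297 0.5671] [-0.1713 -0.1601  0.6807] 0.03915969886398823
F [[-0.7032 -0.5842  0.4052]
 [ 0.506  -0.8116 -0.2921]
 [ 0.4995 -0.0004  0.8663]]
units [-0.0062  0.0119 -0.0143]
```

Call:
send_rows(
  deltas=[
    {"x": -0.03,"y": 0.022,"z": -0.065,"rx": 0,"ry": 0,"rz": 0,"claw": 1},
    {"x": 0,"y": 0,"z": 0,"rx": 0,"ry": 0,"rz": 0,"claw": 1},
    {"x": 0,"y": 0,"z": 0,"rx": 0,"ry": 0,"rz": 0,"claw": 1},
  ],
)

```text
time_s: 13.15
tcp_pos: [0.5929, 0.0896, 0.0795]
eef_rot: [-180.0, 30.0, -35.6]
wrist_force: [1.1, -1.2, 4.0]
opening: 0.039
gripper_force: 20.0
```

```bash
python3 err.py 0 0 50
```

```text
13.15 tcp in box(mm) [-0.0482  0.1246  4.3348] rot err box deg [-0.0714 -0.013  -0.1466] force box [0.6342 0.3368 4.2704] [ 1.0874 -1.1999  4.0162] 0.03902924379895889
F [[-0.7032 -0.5842  0.4052]
 [ 0.506  -0.8116 -0.2921]
 [ 0.4995 -0.0004  0.8663]]
units [ 0.927  -0.6607  1.9793]
```

Contact at 4 N with depth as expected: bottomed. Release and back out along the normal.

Call:
send_rows(
  deltas=[
    {"x": 0,"y": 0,"z": 0,"rx": 0,"ry": 0,"rz": 0,"claw": -0.4},
    {"x": 0,"y": 0,"z": 0,"rx": 0,"ry": 0,"rz": 0,"claw": -0.4},
    {"x": 0,"y": 0,"z": 0,"rx": 0,"ry": 0,"rz": 0,"claw": -0.4},
    {"x": 0.15,"y": -0.11,"z": 0.32,"rx": 0,"ry": 0,"rz": 0,"claw": -0.4},
    {"x": 0.36,"y": -0.26,"z": 0.77,"rx": 0,"ry": 0,"rz": 0,"claw": -0.4},
    {"x": 0.36,"y": -0.26,"z": 0.77,"rx": 0,"ry": 0,"rz": 0,"claw": -0.4},
    {"x": 0.36,"y": -0.26,"z": 0.77,"rx": 0,"ry": 0,"rz": 0,"claw": -0.4},
    {"x": 0.36,"y": -0.26,"z": 0.77,"rx": 0,"ry": 0,"rz": 0,"claw": -0.4},
    {"x": 0.36,"y": -0.26,"z": 0.77,"rx": 0,"ry": 0,"rz": 0,"claw": -0.4},
    {"x": 0.36,"y": -0.26,"z": 0.77,"rx": 0,"ry": 0,"rz": 0,"claw": -0.4},
    {"x": 0.36,"y": -0.26,"z": 0.77,"rx": 0,"ry": 0,"rz": 0,"claw": -0.4},
    {"x": 0.2,"y": -0.14,"z": 0.45,"rx": 0,"ry": 0,"rz": 0,"claw": -0.4},
  ],
)

```text
time_s: 14.35
tcp_pos: [0.6505, 0.0481, 0.2027]
eef_rot: [-179.9, 29.9, -35.6]
wrist_force: [-0.7, -0.3, 0.2]
opening: 0.0609
gripper_force: 0.0
```

Call:
send_rows(
  deltas=[
    {"x": -0.58,"y": 0.42,"z": 0.41,"rx": 0,"ry": 0,"rz": 0,"claw": 1},
    {"x": -0.58,"y": 0.42,"z": 0.41,"rx": 0,"ry": 0,"rz": 0,"claw": 1},
    {"x": -0.58,"y": 0.42,"z": 0.41,"rx": 0,"ry": 0,"rz": 0,"claw": 1},
    {"x": 0,"y": 0,"z": 0,"rx": 0,"ry": 0,"rz": 0,"claw": 1},
    {"x": 0,"y": 0,"z": 0,"rx": 0,"ry": 0,"rz": 0,"claw": 1},
    {"x": 0,"y": 0,"z": 0,"rx": 0,"ry": 0,"rz": 0,"claw": 1},
  ],
)

```text
time_s: 14.95
tcp_pos: [0.6145, 0.074, 0.2256]
eef_rot: [180.0, 30.1, -35.6]
wrist_force: [-0.1, 0.0, -0.6]
opening: 0.0211
gripper_force: 0.0
```

```bash
python3 err.py; python3 box.py w6; python3 - <<'E'
from an import *
z=np.load('w6.npz');p,d=z['p'],z['d'];I=(*z['f'],z['T']);W=cloud(d,I);o,_=caps(p,d,I)
import err
Q=(W-err.D)@err.F*1e3; h=cv2.cvtColor(p,cv2.COLOR_BGR2HSV).astype(int)
o['lime']=comp((h[...,0]>25)&(h[...,0]<48)&(h[...,1]>100))
for k in('blue','lime','orange'):
    q=Q[o[k]]; print(k,np.percentile(q,[2,50,98],axis=0))
    t=q[np.abs(q[:,2]-24)<4]; print(' top slope fit (mm per mm)',np.linalg.lstsq(np.c_[t[:,:2],np.ones(len(t))],t[:,2],rcond=None)[0])
E
```

```text
14.95 tcp in box(mm) [ 49.8112   0.0553 144.1584] rot err box deg [-0.127   0.1186 -0.0877] force box [-0.1809  0.0546 -0.5471] [-0.1264  0.0239 -0.5643] 0.0211294831702496
F [[-0.7032 -0.5842  0.4052]
 [ 0.506  -0.8116 -0.2921]
 [ 0.4995 -0.0004  0.8663]]
14.95 [0.6145 0.074  0.2256] [179.9521  30.084  -35.6329] [  10.4145   34.5903   24.0283  -21.5029 -100.603    43.9576] [-0.1264  0.0239 -0.5643] 0.0211294831702496
blue 2662 184 239 106 156 [0.6498 0.1507 0.0957]
orange 2672 395 450 106 156 [0.5527 0.0157 0.0955]
well_floor []
lid_hinge [{'xy': [320.3, 239.4], 'conf': 0.88}]
inkbox [{'xy': [314.6, 143.2], 'conf': 0.89}]
15.15 tcp in box(mm) [ 49.1901   0.1927 144.0536] rot err box deg [-0.1261  0.1393 -0.0472] force box [ 0.42   -0.4272 -0.8564] [-0.3927  0.8094 -0.532 ] 0.005638384446393182
F [[-0.7032 -0.5842  0.4052]
 [ 0.506  -0.8116 -0.2921]
 [ 0.4995 -0.0004  0.8663]]
blue [[ -19.1524 -102.6093   13.465 ]
 [  -0.813   -82.7744   23.9611]
 [  18.2486  -64.9766   25.4365]]
 top slope fit (mm per mm) [ 0.0044 -0.0095 23.1678]
lime [[-20.9331 -18.8217  22.134 ]
 [ -2.6274   0.2602  24.0032]
 [ 16.4699  19.101   25.5466]]
 top slope fit (mm per mm) [ 0.0068 -0.0029 24.0109]
orange [[-19.6911  64.9031  14.2958]
 [ -1.336   83.4657  23.96  ]
 [ 17.7272 103.4987  25.5006]]
 top slope fit (mm per mm) [ 0.0043  0.0076 23.3295]
```

View pics/w6.png

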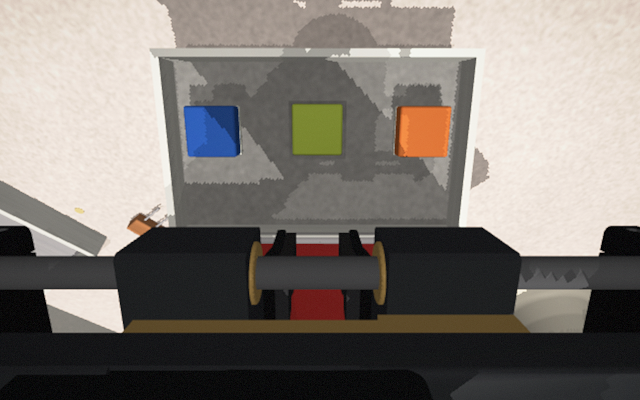

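The pot sits in the well at (318,130): its top is 24.0 mm above the deck, level with the fixed pots. Next, untilt the tool, rise over the lid and come down behind the tab.

Call:
send_rows(
  deltas=[
    {"x": 0,"y": 0,"z": 1,"rx": 0,"ry": 0,"rz": 0,"claw": 1},
    {"x": 0,"y": 0,"z": 1,"rx": 0,"ry": 0,"rz": 0,"claw": 1},
    {"x": 0,"y": 0,"z": 1,"rx": -0.4,"ry": -0.56,"rz": 0,"claw": 1},
    {"x": 0,"y": 0,"z": 1,"rx": -0.4,"ry": -0.56,"rz": 0,"claw": 1},
    {"x": 0,"y": 0,"z": 1,"rx": -0.4,"ry": -0.56,"rz": 0,"claw": 1},
    {"x": 0,"y": 0,"z": 1,"rx": -0.4,"ry": -0.56,"rz": 0,"claw": 1},
    {"x": 0,"y": 0,"z": 1,"rx": -0.4,"ry": -0.56,"rz": 0,"claw": 1},
    {"x": 0,"y": 0,"z": 0,"rx": -0.19,"ry": -0.25,"rz": 0,"claw": 1},
    {"x": 0,"y": 0,"z": 0,"rx": 0,"ry": 0,"rz": 0,"claw": 1},
  ],
)

```text
time_s: 16.05
tcp_pos: [0.6138, 0.0746, 0.3671]
eef_rot: [-180.0, -0.0, -35.5]
wrist_force: [-0.4, -0.3, -0.2]
opening: 0.0007
gripper_force: 0.0
```

Call:
send_rows(
  deltas=[
    {"x": -0.72,"y": 0.52,"z": 0,"rx": 0,"ry": 0,"rz": 0,"claw": 1},
    {"x": -0.72,"y": 0.52,"z": 0,"rx": 0,"ry": 0,"rz": 0,"claw": 1},
    {"x": -0.72,"y": 0.52,"z": 0,"rx": 0,"ry": 0,"rz": 0,"claw": 1},
    {"x": -0.72,"y": 0.52,"z": 0,"rx": 0,"ry": 0,"rz": 0,"claw": 1},
    {"x": -0.72,"y": 0.52,"z": 0,"rx": 0,"ry": 0,"rz": 0,"claw": 1},
    {"x": -0.72,"y": 0.52,"z": 0,"rx": 0,"ry": 0,"rz": 0,"claw": 1},
    {"x": -0.72,"y": 0.52,"z": 0,"rx": 0,"ry": 0,"rz": 0,"claw": 1},
    {"x": -0.72,"y": 0.52,"z": 0,"rx": 0,"ry": 0,"rz": 0,"claw": 1},
    {"x": 0,"y": 0,"z": 0,"rx": 0,"ry": 0,"rz": 0,"claw": 1},
    {"x": 0,"y": 0,"z": 0,"rx": 0,"ry": 0,"rz": 0,"claw": 1},
  ],
)

```text
time_s: 17.05
tcp_pos: [0.4994, 0.1573, 0.3659]
eef_rot: [180.0, 0.0, -35.6]
wrist_force: [-0.7, 0.3, -0.1]
opening: 0.0002
gripper_force: 0.0
```

```bash
cat > lid.py <<'E'
from fit import *
import sys
np.set_printoptions(precision=4,suppress=True)
H=np.array([.5397,.128,.1447]); h=np.array([.8117,-.584,0]); up=np.array([0,0,1.]); yb=np.array([-.584,-.8117,0])
s=telemetry.observe(); e=s['tcp_pos']-H; print(s['time_s'],'tcp h,y,up mm',e@h*1e3,e@yb*1e3,e[2]*1e3,s['eef_rot'],'F h,y,up',s['wrist_force']@h,s['wrist_force']@yb,s['wrist_force'][2],s['opening'])
for c in('scene','side'):
    p,d,I=snap(c,c+sys.argv[1]); o,W=caps(p,d,I) if 0 else (None,cloud(d,I))
    hs=cv2.cvtColor(p,cv2.COLOR_BGR2HSV).astype(int)
    m=comp(((hs[...,0]<4)|(hs[...,0]>174))&(hs[...,1]>140)&(d>0)&(np.linalg.norm(W-H,axis=-1)<.25)); 
    Q=W[m]-H; q=np.stack([Q@h,Q@yb,Q[:,2]],1)*1e3; c0,n,er=plane(q)
    dr=np.array([-n[2],n[0]]); dr*=np.sign(dr@c0[[0,2]]); print(c,m.sum(),'phi',np.degrees(np.arctan2(dr[0],dr[1])),'plane offset from hinge',abs(n@c0),q.min(0),q.max(0))
E
python3 lid.py 1
```

```text
17.05 tcp h,y,up mm -49.81132239869484 -0.30816346871221656 221.2383185531238 [179.961    0.0219 -35.5772] F h,y,up -0.7044596029083987 0.14163266597948426 -0.13304690429045782 0.00021888725769955337
scene 1005 phi -0.16344128497925306 plane offset from hinge 1.0088186234502583 [  -4.1844 -119.9302    7.6468] [  4.8496  27.9674 152.5189]
side 894 phi 0.018965395406267783 plane offset from hinge 1.0858175520736288 [  -7.3229 -127.8795    5.6364] [  2.0343 117.4495 158.4103]
```

View pics/side1.png

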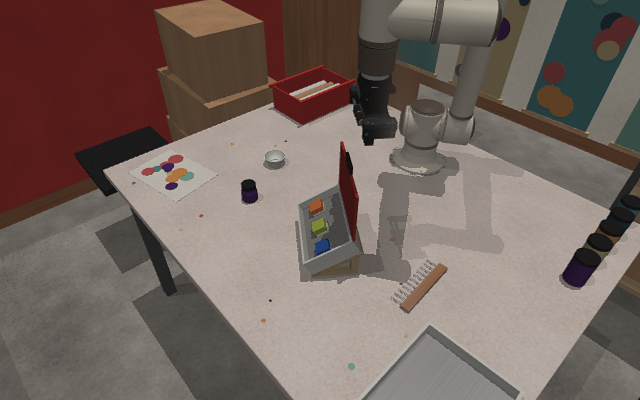

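Side view: lid edge-on at (348,190), gripper behind and above it at (378,125), lime cap in the box at (319,226). The lid is vertical (φ≈0, 120° open). I'll drop behind the tab and work out the sweep.

Call:
send_rows(
  deltas=[
    {"x": 0,"y": 0,"z": -0.8,"rx": 0,"ry": 0,"rz": 0,"claw": 1},
    {"x": 0,"y": 0,"z": -0.8,"rx": 0,"ry": 0,"rz": 0,"claw": 1},
    {"x": 0,"y": 0,"z": -0.8,"rx": 0,"ry": 0,"rz": 0,"claw": 1},
    {"x": 0,"y": 0,"z": -0.65,"rx": 0,"ry": 0,"rz": 0,"claw": 1},
    {"x": 0.4,"y": -0.29,"z": 0,"rx": 0,"ry": 0,"rz": 0,"claw": 1},
    {"x": 0.4,"y": -0.29,"z": 0,"rx": 0,"ry": 0,"rz": 0,"claw": 1},
    {"x": 0.3,"y": -0.22,"z": 0,"rx": 0,"ry": 0,"rz": 0,"claw": 1},
    {"x": 0,"y": 0,"z": 0,"rx": 0,"ry": 0,"rz": 0,"claw": 1},
  ],
)

```text
time_s: 17.95
tcp_pos: [0.523, 0.1404, 0.3053]
eef_rot: [-180.0, -0.0, -35.7]
wrist_force: [-0.1, 0.7, -0.3]
opening: 0.0006
gripper_force: 0.0
```

```bash
cat > sweep.py <<'E'
from h import *
np.set_printoptions(precision=3,suppress=True,linewidth=150)
H=np.array([.5397,.128,.1447]); h=np.array([.8117,-.584,0])
s=telemetry.observe(); print(s['time_s'],(s['tcp_pos']-H)@h,(s['tcp_pos']-H)[2],s['wrist_force']@h,s['wrist_force'][2])
f=np.radians(np.r_[0:120:4,120]); P=H+np.outer(.16*np.sin(f)-.005*np.cos(f)-.010,h); P[:,2]=H[2]+.16*np.cos(f)+.005*np.sin(f)
P=np.vstack([s['tcp_pos'],P]); 
for k,r in enumerate(np.diff(P,axis=0)/.02): print(k,r)
E
python3 sweep.py
```

```text
17.95 -0.020831586679691233 0.16059105561281845 -0.4763984834416968 -0.2749024219641176
0 [ 0.228 -0.182 -0.03 ]
1 [ 0.453 -0.326 -0.002]
2 [ 0.452 -0.325 -0.041]
3 [ 0.449 -0.323 -0.08 ]
4 [ 0.443 -0.319 -0.118]
5 [ 0.435 -0.313 -0.156]
6 [ 0.426 -0.306 -0.193]
7 [ 0.414 -0.298 -0.229]
8 [ 0.4   -0.288 -0.264]
9 [ 0.384 -0.276 -0.298]
10 [ 0.366 -0.263 -0.33 ]
11 [ 0.346 -0.249 -0.361]
12 [ 0.325 -0.234 -0.39 ]
13 [ 0.302 -0.217 -0.417]
14 [ 0.278 -0.2   -0.441]
15 [ 0.252 -0.181 -0.464]
16 [ 0.225 -0.162 -0.485]
17 [ 0.197 -0.142 -0.503]
18 [ 0.168 -0.121 -0.519]
19 [ 0.139 -0.1   -0.532]
20 [ 0.108 -0.078 -0.543]
21 [ 0.077 -0.055 -0.551]
22 [ 0.046 -0.033 -0.556]
23 [ 0.014 -0.01  -0.558]
24 [-0.017  0.013 -0.558]
25 [-0.049  0.035 -0.555]
26 [-0.08   0.058 -0.55 ]
27 [-0.111  0.08  -0.542]
28 [-0.142  0.102 -0.531]
29 [-0.171  0.123 -0.517]
30 [-0.2    0.144 -0.501]
```

Call:
send_rows(
  deltas=[
    {"x": 0.23,"y": -0.18,"z": -0.03,"rx": 0,"ry": 0,"rz": 0,"claw": 1},
    {"x": 0.45,"y": -0.33,"z": 0,"rx": 0,"ry": 0,"rz": 0,"claw": 1},
    {"x": 0.45,"y": -0.32,"z": -0.04,"rx": 0,"ry": 0,"rz": 0,"claw": 1},
    {"x": 0.45,"y": -0.32,"z": -0.08,"rx": 0,"ry": 0,"rz": 0,"claw": 1},
    {"x": 0.44,"y": -0.32,"z": -0.12,"rx": 0,"ry": 0,"rz": 0,"claw": 1},
    {"x": 0.44,"y": -0.31,"z": -0.16,"rx": 0,"ry": 0,"rz": 0,"claw": 1},
  ],
)

```text
time_s: 18.55
tcp_pos: [0.5718, 0.1048, 0.2962]
eef_rot: [180.0, -0.0, -35.6]
wrist_force: [-0.5, 1.4, 1.8]
opening: 0.0007
gripper_force: 0.8
```

```bash
python3 lid.py 2
```

```text
18.55 tcp h,y,up mm 39.59255100432716 0.048184195317364446 151.52580156308028 [179.9704  -0.008  -35.6289] F h,y,up -1.1785368426397917 -0.8561639400239233 1.8084351831383 0.0007336155049546545
scene 213 phi 21.003254296557675 plane offset from hinge 2.1067356244115154 [   8.3876 -120.1913   18.7288] [ 59.2548 -34.3252 147.3519]
side 635 phi 22.145748892732797 plane offset from hinge 7.637354019361711 [  -4.0145 -127.1764    2.7679] [ 56.7559 110.6594 151.1765]
```

The lid follows (φ≈21°, about 2 N). Continuing the arc.

Call:
send_rows(
  deltas=[
    {"x": 0.43,"y": -0.31,"z": -0.19,"rx": 0,"ry": 0,"rz": 0,"claw": 1},
    {"x": 0.41,"y": -0.3,"z": -0.23,"rx": 0,"ry": 0,"rz": 0,"claw": 1},
    {"x": 0.4,"y": -0.29,"z": -0.26,"rx": 0,"ry": 0,"rz": 0,"claw": 1},
    {"x": 0.38,"y": -0.28,"z": -0.3,"rx": 0,"ry": 0,"rz": 0,"claw": 1},
    {"x": 0.37,"y": -0.26,"z": -0.33,"rx": 0,"ry": 0,"rz": 0,"claw": 1},
    {"x": 0.35,"y": -0.25,"z": -0.36,"rx": 0,"ry": 0,"rz": 0,"claw": 1},
    {"x": 0.32,"y": -0.23,"z": -0.39,"rx": 0,"ry": 0,"rz": 0,"claw": 1},
    {"x": 0.3,"y": -0.22,"z": -0.42,"rx": 0,"ry": 0,"rz": 0,"claw": 1},
    {"x": 0.28,"y": -0.2,"z": -0.44,"rx": 0,"ry": 0,"rz": 0,"claw": 1},
  ],
)

```text
time_s: 19.55
tcp_pos: [0.6361, 0.0583, 0.2371]
eef_rot: [180.0, 0.0, -35.6]
wrist_force: [-0.8, 0.2, 1.1]
opening: 0.0004
gripper_force: 0.6
```

Call:
send_rows(
  deltas=[
    {"x": 0.25,"y": -0.18,"z": -0.46,"rx": 0,"ry": 0,"rz": 0,"claw": 1},
    {"x": 0.23,"y": -0.16,"z": -0.49,"rx": 0,"ry": 0,"rz": 0,"claw": 1},
    {"x": 0.2,"y": -0.14,"z": -0.5,"rx": 0,"ry": 0,"rz": 0,"claw": 1},
    {"x": 0.17,"y": -0.12,"z": -0.52,"rx": 0,"ry": 0,"rz": 0,"claw": 1},
    {"x": 0.14,"y": -0.1,"z": -0.53,"rx": 0,"ry": 0,"rz": 0,"claw": 1},
    {"x": 0.11,"y": -0.08,"z": -0.54,"rx": 0,"ry": 0,"rz": 0,"claw": 1},
    {"x": 0.08,"y": -0.05,"z": -0.55,"rx": 0,"ry": 0,"rz": 0,"claw": 1},
    {"x": 0.05,"y": -0.03,"z": -0.56,"rx": 0,"ry": 0,"rz": 0,"claw": 1},
  ],
)

```text
time_s: 20.35
tcp_pos: [0.6603, 0.0413, 0.154]
eef_rot: [180.0, 0.0, -35.6]
wrist_force: [-0.9, 0.5, 1.5]
opening: 0.0004
gripper_force: 0.6
```

```bash
python3 lid.py 3
```

```text
20.35 tcp h,y,up mm 148.51985673352198 -0.11194158426501824 9.276856373453295 [179.9525   0.0127 -35.6211] F h,y,up -1.0028394322333203 0.07523541380417868 1.5265881577574527 0.00040241243829267396
scene 681 phi 89.35651078455167 plane offset from hinge 7.444542827867181 [ 3.4953 31.4383  2.2864] [158.3322 120.8662 186.7532]
side 2741 phi 90.42792552292835 plane offset from hinge 8.085250436834725 [   1.656  -128.574    -2.7667] [152.4095 123.8712 119.0932]
```

Call:
send_rows(
  deltas=[
    {"x": 0.01,"y": -0.01,"z": -0.56,"rx": 0,"ry": 0,"rz": 0,"claw": 1},
    {"x": -0.02,"y": 0.01,"z": -0.56,"rx": 0,"ry": 0,"rz": 0,"claw": 1},
    {"x": -0.05,"y": 0.03,"z": -0.55,"rx": 0,"ry": 0,"rz": 0,"claw": 1},
    {"x": -0.08,"y": 0.06,"z": -0.55,"rx": 0,"ry": 0,"rz": 0,"claw": 1},
    {"x": -0.11,"y": 0.08,"z": -0.54,"rx": 0,"ry": 0,"rz": 0,"claw": 1},
    {"x": -0.14,"y": 0.1,"z": -0.53,"rx": 0,"ry": 0,"rz": 0,"claw": 1},
    {"x": -0.07,"y": 0.05,"z": -0.25,"rx": 0,"ry": 0,"rz": 0,"claw": 1},
    {"x": -0.07,"y": 0.05,"z": -0.2,"rx": 0,"ry": 0,"rz": 0,"claw": 1},
    {"x": 0,"y": 0,"z": 0,"rx": 0,"ry": 0,"rz": 0,"claw": 1},
    {"x": 0,"y": 0,"z": 0,"rx": 0,"ry": 0,"rz": 0,"claw": 1},
  ],
)

```text
time_s: 21.45
tcp_pos: [0.6497, 0.0485, 0.081]
eef_rot: [179.9, -0.0, -35.6]
wrist_force: [-0.6, -1.3, 4.6]
opening: 0.0003
gripper_force: 2.1
```

```bash
python3 lid.py 4
```

```text
21.45 tcp h,y,up mm 135.76426536726404 0.2974413099666739 -63.73139570211222 [179.9415  -0.0321 -35.5968] F h,y,up 0.2897096840708465 1.4444628736783178 4.564386790613703 0.00033262919735033803
scene 1005 phi 119.61577930941799 plane offset from hinge 9.03482532365805 [  5.5135  34.8353 -71.2583] [149.0283 121.2032 154.3525]
side 2449 phi 119.91110601036094 plane offset from hinge 8.618255439885289 [   3.176  -127.2974  -71.5363] [135.2446 123.1453   8.5025]
```

Call:
send_rows(
  deltas=[
    {"x": -0.02,"y": 0.015,"z": -0.05,"rx": 0,"ry": 0,"rz": 0,"claw": 1},
    {"x": -0.02,"y": 0.015,"z": -0.05,"rx": 0,"ry": 0,"rz": 0,"claw": 1},
    {"x": 0,"y": 0,"z": 0,"rx": 0,"ry": 0,"rz": 0,"claw": 1},
  ],
)

```text
time_s: 21.85
tcp_pos: [0.6498, 0.0486, 0.0806]
eef_rot: [180.0, -0.1, -35.6]
wrist_force: [-1.9, -3.2, 11.1]
opening: 0.0004
gripper_force: 4.8
```

```bash
python3 lid.py 5
```

```text
21.85 tcp h,y,up mm 135.69900531527614 0.1417411032571052 -64.066032593043 [179.9775  -0.1463 -35.5677] F h,y,up 0.33223106658388063 3.7553988533144276 11.138920352934173 0.0004238381286097424
scene 1008 phi 119.54238974257039 plane offset from hinge 9.50796333133002 [  4.0331  34.9151 -70.1931] [148.9471 121.5079 156.2677]
side 2446 phi 119.98327199070998 plane offset from hinge 8.774443135478828 [   3.2854 -130.5497  -70.81  ] [135.2545 122.7638 100.7231]
```

11 N with no further motion, so the lid is against the rim. Retreat and check.

Call:
send_rows(
  deltas=[
    {"x": 0.1,"y": -0.07,"z": 0.5,"rx": 0,"ry": 0,"rz": 0,"claw": 1},
    {"x": 0,"y": 0,"z": 1,"rx": 0,"ry": 0,"rz": 0,"claw": 1},
    {"x": 0,"y": 0,"z": 1,"rx": 0,"ry": 0,"rz": 0,"claw": 1},
    {"x": 0,"y": 0,"z": 1,"rx": 0,"ry": 0,"rz": 0,"claw": 1},
    {"x": 0,"y": 0,"z": 1,"rx": 0,"ry": 0,"rz": 0,"claw": 1},
    {"x": 0,"y": 0,"z": 1,"rx": 0,"ry": 0,"rz": 0,"claw": 1},
    {"x": 0,"y": 0,"z": 1,"rx": 0,"ry": 0,"rz": 0,"claw": 1},
    {"x": 0,"y": 0,"z": 1,"rx": 0,"ry": 0,"rz": 0,"claw": 1},
    {"x": 0,"y": 0,"z": 1,"rx": 0,"ry": 0,"rz": 0,"claw": 1},
    {"x": 0,"y": 0,"z": 0,"rx": 0,"ry": 0,"rz": 0,"claw": 1},
  ],
)

```text
time_s: 22.95
tcp_pos: [0.6523, 0.0486, 0.2511]
eef_rot: [-179.8, -0.2, -35.6]
wrist_force: [-0.9, 0.0, 0.5]
opening: 0.0006
gripper_force: 0.0
```

```bash
python3 lid.py 6; python3 -c "
import cv2;cv2.imwrite('pics/crop6.png',cv2.resize(cv2.imread('pics/side6.png')[130:330,220:460],None,fx=3,fy=3,interpolation=cv2.INTER_CUBIC))"
```

```text
22.95 tcp h,y,up mm 137.74218714251714 -1.2887217028167282 106.37043258282169 [-179.773    -0.2045  -35.601 ] F h,y,up -0.7309941272634898 0.5034462141463284 0.5033319977177422 0.000622548897237344
scene 4134 phi 120.49060917528777 plane offset from hinge 8.621987656673838 [   6.8523 -120.8646  -72.5836] [151.6074 120.6696 140.3294]
side 2938 phi 119.92684335482244 plane offset from hinge 8.592114028650984 [   2.8412 -127.7903  -71.9373] [135.4736 122.3822   8.6195]
```

View pics/crop6.png

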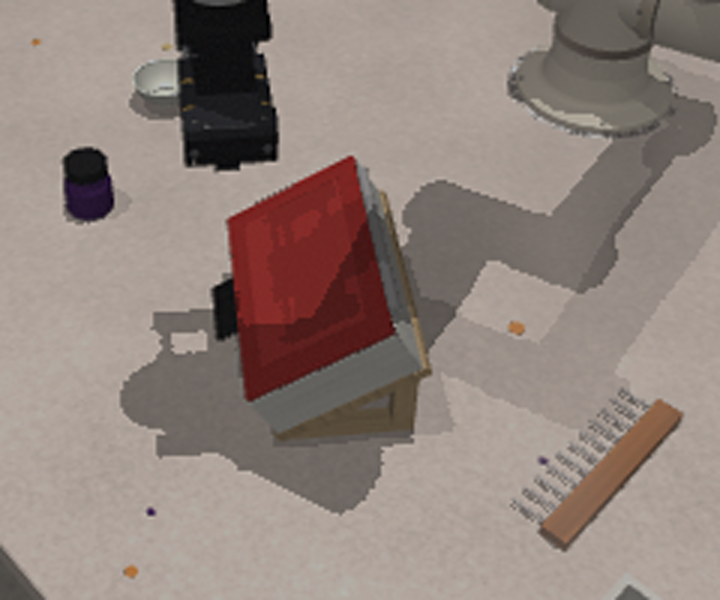

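The crop shows the lid flat on the rim (centre about 315,290), the gripper clear above, and the jar, bowl and comb where they were.

```bash
python3 -c "
from cell import ticket; print(ticket.job_done())"
```

```text
the job is handed in; nothing more can be done
None
```

The lime-capped pot is fully seated in its well with the cap outwards (its top 24 mm above the deck, level with the fixed pots), the red lid is shut on the rim, the jar, bowl and comb were not touched, and the job was handed in at about 23 s of the 64 s.

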